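# Prop open the lid of a stationery chest

## Task

Prop the lid of the green stationery chest open: swing its prop rod up out of the clip as far as it goes, then bring the lid, which is tipped right back, forward until it rests on the tip of the rod, caught in the yellow slot under the lid. Let go of everything and do not let the lid fall shut.

Things in the scene. Friction and masses are not known exactly. Their poses are not given: they have to be found in the camera images.
- chest: open green steel chest fixed to the desk, 170 (x) x 252 (y) mm, walls 4 mm thick, 60 mm high; things inside are under 35 mm high. Origin: centre of its underside; x to the back, y to its left, z up. Rod pivot at chest (-72, -124, 74) mm, over the right wall, axis along y. Lid hinge line along y through chest (87, 0, 88) mm.
- prop_rod (a joint): angle of the steel prop rod, 9 mm thick, 136 mm from pivot to round tip. 0 = level in its open-topped clip, pointing to the chest's back; grows as it swings up in the chest's x-z plane to its stop at 1.047 rad. Starts at 0 to 0.05. The pivot is stiff (0.06 N m): the rod stays where it is left.
- rod_grip (a point): middle of the rod's red round sleeve (13 mm thick, 34 mm long), 92 mm from the pivot; moves with the rod. Place to pinch it, across chest y; the rod then turns between the pads. When down it is 14 mm above the wall's rim; the black clip, 17 mm wide and 7 mm higher than the rod's axis, is 36 mm nearer the tip.
- lid (a joint): angle of the green lid: 276 mm wide, 6 mm thick, 175 mm from hinge to edge, 0.3 kg. 0 = closed, pi/2 = upright, stop 1.92. Starts tipped back at 1.75 to 1.85 and stays there (0.08 N m friction); below 1.2 it sinks by itself. Rests on the raised rod at 0.88. Slot: two yellow rails 16 mm apart under the right edge, 85 to 152 mm from the hinge, closed at the front end.
- lid_tab (a point): point on the black tab in the middle of the lid's front edge, 205 mm from the hinge line, in mid-thickness; moves with the lid. The tab is 22 mm wide (chest y), 10 mm thick and reaches from 175 to 230 mm from the hinge. Pinched across its 22 mm it turns between the pads as the lid swings.

How it is judged:
On the way:
1. the prop rod is swung up to its stop (within 0.2 rad) with the lid still open past 1.0 rad (value of joint prop_rod above 0.85 rad and value of joint lid above 1 rad), for 0.2 s.
At the end, for the whole second after the job is handed in: The prop rod is up, within 0.2 rad of its stop (joint above 0.85); the lid rests on the rod's tip (contact force over 0.1 N) at 0.78 to 0.98 rad and is still (value of joint prop_rod above 0.85 rad and value of joint lid between 0.78 and 0.98 rad and contact force between prop_rod and lid above 0.1 N and velocity of joint lid between -0.05 and 0.05 rad/s); the robot touches nothing.
It fails at once if the lid falls below 0.6 rad, missing the rod (value of joint lid below 0.6 rad).
It also fails if it takes over 45 s, if anything falls off the work surface, if the arm or the gripper's body presses on something with over 40 N, if the wrist force passes 120 N, or if a joint passes its speed limit or range.

## Robot

A 6-joint arm with a two-finger parallel gripper is mounted at the origin on a cart in front of the work surface, level with it; the furniture and walls round the work are solid. World frame = base frame: x ahead of the robot, y to its left, z up, the work surface at z = 0. Lengths are in m, angles in rad, forces in N, time in s.
With the tool pointing down it reaches from about 0.4 to 0.825 m from the base axis. Payload 7 kg.
Tool frame: the origin (TCP) lies midway between the tips of the shut fingers; the grasp point (between the pads) lies 19 mm behind it; z points along the fingers, y is the line along which they close (so a half turn about z gives the same grasp; the last joint's range is limited). The gripper opens to 88 mm and grips with 3 to 60 N. Pads are 19 mm wide; open, the fingers measure 130 mm over their backs; the gripper's body (78 mm by 193 mm) begins 47 mm behind the grasp point.
Start: joints at [-0.854, 0.359, 0.012, 0, -1.224, -0.288], TCP at [0.281, -0.614, 0.227] pointing down, gripper open.
Joint ranges: [-3.07, 3.07], [-1.43, 2.12], [-1.02, 1.25], [-3.03, 1.67], [-3.05, -0], [-3.03, 3.03]. Speed limits (rad/s): [2.39, 2.39, 3.01, 3.14, 3.14, 3.14].

## Interface

Orientations are given as [roll, pitch, yaw] about the fixed x, y, z axes, in that order (R = Rz(yaw) Ry(pitch) Rx(roll)).
In Python, from station import arm gives the robot as it stands.
- The arm moves only by the tool servo_tool, never from a script. Its argument "deltas" is a list of rows, each a list of 7 numbers: the closure, from -1 (fully open) to 1 (shut), then the shift along the tool's x, y, z in mm, then the turn, a rotation vector about the tool's x, y, z in degrees. In form: [[gripper, x, y, z, ax, ay, az], ...]. A call has 1 to 20 rows; each row shifts and turns the commanded pose from where the row before left it, along the tool's axes as they then stand; what a row does not reach is not made up. A row lasts 1/12 s, in which the tool goes at most 41.7 mm and 7.16 degrees, less where a joint would pass 70% of its speed; a pose out of reach is approached as far as the arm can. A call is refused whole if a number of a shift passes 41.7 or a number of a turn 7.16, either way. A call with a gripper value outside its range is refused whole. The fingers move at their own pace and stop on an object; "squeeze" is the grip in N (left out, the last holds). Time passes only in rows, so rows that do not move let the fingers close. It gives the time, the measured TCP pose, the force, the opening and the grip force at its end, in the units of the state.
- arm.get_state(): the state, without advancing time (a new reading comes with each control period).
- arm.grab_frame(name): name is "scene" or "top"; returns a dict with "color" (384x512x3 uint8, red, green, blue), "K" (3x3 intrinsics, pixels), "position" and "orientation" of the camera in the world. Camera axes: x right, y down, z forward; pixel columns grow to the right and rows downward; lengths in m; the calibration is good to about 2 mm. A picture is of the moment at which its call begins. There is no depth.
- arm.job_done(): hands the job in; it is judged then, once.
Trained networks look in a picture, given as the dict that the camera call returned (one of the last four; its "shot" number tells which), for a name from the list of things; names that differ only in an ending like _2 or _b are one class to them, and where a whole thing is asked for, a point or a joint stands for the part that bears it (a point fixed in the world has none). Each returns a list of dicts, best first, with "conf" (0 to 1); they miss things now and then, are a little off and sometimes report something else, mostly with a low value. They report only what shows in the picture. A call takes as long as a camera call.
- arm.recognise(query, picture): "at" ([x, y, z] in m, in the coordinates of the camera as it stood for that picture, good to about 4 mm: the middle of the surface that is visible of it).
The state is a dict: "t": time; "q": joint angles; "qd": joint speeds; "joint_efforts": joint torques, N m; "eef_pos": TCP position; "ee_rot": TCP orientation; "force": force on the tool from outside, world axes, zero at the start; "moment": the same for the moment, N m; "width": finger opening in m; "gripper_force": force on a finger pad.
Only numpy, scipy, OpenCV 4.12 (cv2) and the standard library are available. Lean on these libraries where they do the work, as an engineer would, in place of code of your own. Each camera call takes 0.05 s, during which the arm holds its last target. There are 200 camera calls.

## Working session

There is one attempt and no reset: what is moved stays moved. The work goes in short steps, Python scripts to look and compute and a tool call to move; the robot and the scene stay as the last step left them, time stands still between calls to the robot, and variables do not carry over. Pictures are saved under pics/ and viewed, at most 10 in all, crops included, and the job is handed in when it is done.

Besides the shell and the picture viewer there is one more tool, called after "Emit:" in YAML: its name, and indented under it one key for each argument. servo_tool: Moves the arm, as the interface text tells. Its arguments: {"type":"object","properties":{"deltas":{"type":"array","items":{"type":"array","items":{"type":"number"}}},"squeeze":{"type":"number"}},"required":["deltas"]}

```bash
mkdir -p pics; ls
python3 - <<'E'
from station import arm
import cv2,numpy as np
s=arm.get_state();print({k:np.round(v,3) for k,v in s.items()})
for n in("scene","top"):
    f=arm.grab_frame(n);cv2.imwrite(f"pics/{n}0.png",f["color"][:,:,::-1])
    print(n,f["K"],f["position"],f["orientation"])
    for q in("chest","prop_rod","rod_grip","lid","lid_tab"):
        for d in arm.recognise(q,f)[:2]:print(q,d)
E
```

```text
pics
{'t': np.float64(0.0), 'q': array([-0.854,  0.359,  0.011, -0.   , -1.224, -0.288]), 'qd': array([-0.   ,  0.001, -0.001,  0.001,  0.   ,  0.002]), 'joint_efforts': array([ 2.0000e-03, -5.8271e+01,  2.9305e+01,  6.9970e+00,  7.0000e-03,
       -0.0000e+00]), 'eef_pos': array([ 0.28 , -0.613,  0.226]), 'ee_rot': array([ 3.14 , -0.   , -2.713]), 'force': array([-0.836, -0.005,  0.099]), 'moment': array([-0.039, -0.005,  0.013]), 'gripper_force': np.float64(0.0), 'width': np.float64(0.088)}
scene [[447.17378944   0.         252.8008071 ]
 [  0.         447.17378944 193.35852547]
 [  0.           0.           1.        ]] [-0.11137061 -0.58377353  0.53196211] [-1.98896942 -0.00574114 -0.88062052]
prop_rod {'at': [0.0811, 0.1447, 0.7914], 'conf': 0.53}
rod_grip {'at': [0.0791, 0.1442, 0.79], 'conf': 0.62}
lid {'at': [0.0678, -0.0082, 0.893], 'conf': 0.71}
lid {'at': [0.0499, 0.0812, 0.9135], 'conf': 0.6}
lid_tab {'at': [0.0699, -0.0164, 0.8972], 'conf': 0.69}
lid_tab {'at': [0.0799, 0.1434, 0.7877], 'conf': 0.36}
top [[437.79824329   0.         253.13696129]
 [  0.         437.79824329 190.06097832]
 [  0.           0.           1.        ]] [ 0.35451267 -0.10659566  1.01638725] [-2.98947219e+00  2.68448572e-03 -1.59952938e+00]
chest {'at': [-0.0035, -0.0284, 0.9818], 'conf': 0.73}
prop_rod {'at': [0.1137, 0.0384, 0.9421], 'conf': 0.5}
lid {'at': [-0.0074, -0.0903, 0.8431], 'conf': 0.56}
lid_tab {'at': [-0.0078, -0.0885, 0.848], 'conf': 0.97}
```

View pics/scene0.png

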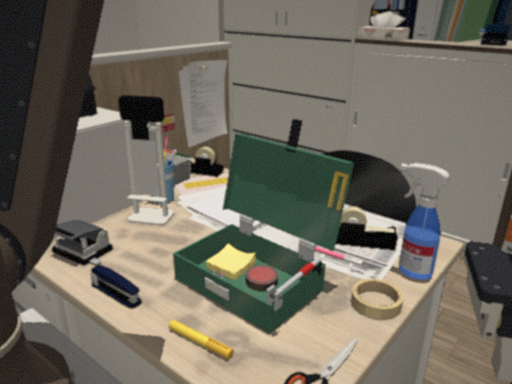

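View pics/top0.png

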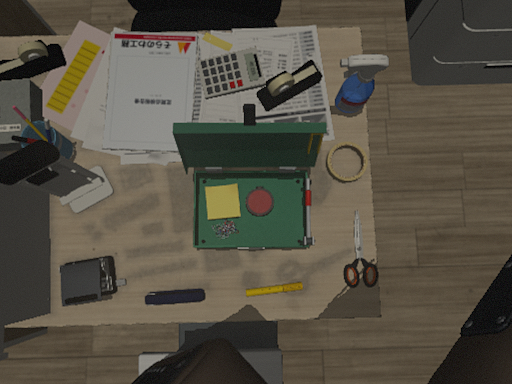

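The scene view shows the open chest (about 250,275), with the rod on its right wall (275,300)-(320,263) and the tab at (295,130). The top view shows the chest rim (195..310, 172..248), the red sleeve at (308,198) and the tab at (249,114). I'll enlarge both to get exact features.

Run:
```python
import cv2,numpy as np
a=cv2.imread('pics/scene0.png')[110:335,165:365];b=cv2.imread('pics/top0.png')[95:260,165:340]
cv2.imwrite('pics/c1.png',cv2.resize(a,None,fx=2.6,fy=2.6,interpolation=cv2.INTER_CUBIC))
cv2.imwrite('pics/c2.png',cv2.resize(b,None,fx=3.5,fy=3.5,interpolation=cv2.INTER_CUBIC))
for n in('scene','top'):
    i=cv2.imread(f'pics/{n}0.png').astype(int);B,G,R=i[...,0],i[...,1],i[...,2]
    m=((R>150)&(G<70)&(B<70)).astype(np.uint8)
    k,l,st,c=cv2.connectedComponentsWithStats(m)
    for j in range(1,k):
        if st[j,4]>8:print(n,st[j],c[j])
```

```text
scene [300 263  13  10  63] [306.44444444 267.55555556]
```

View pics/c1.png

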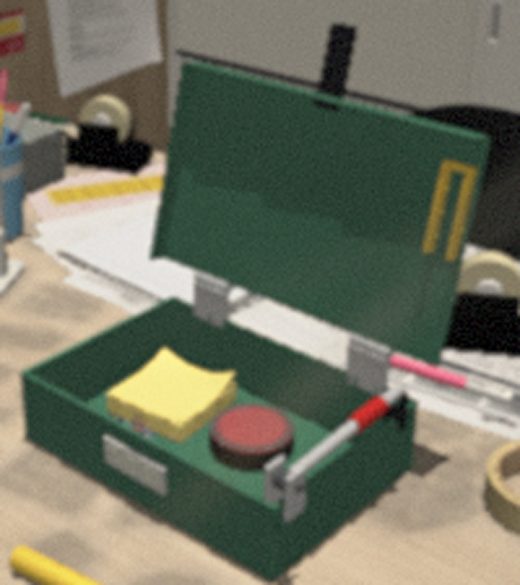

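View pics/c2.png

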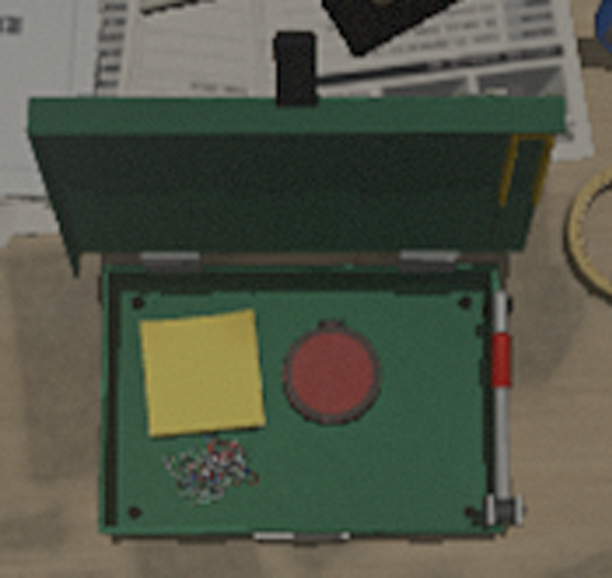

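The crops show these features. Scene crop: sleeve (370,411), rim front-left (25,378), bottom front-right (275,578), bottom front-left (28,438), tab base/end (328,100)/(343,27). Top crop: sleeve (502,360), rim left corners (103,270)/(100,533), tab (296,104)-(295,32). Now I'll fit the pose to them.

```bash
cat > h.py <<'E'
import numpy as np
from scipy.spatial.transform import Rotation as R
from scipy.optimize import least_squares
def lidp(r,th,y=0): return np.array([87-r*np.cos(th),y,88+r*np.sin(th)])/1000
def rodp(r,a): return np.array([-72+r*np.cos(a),-124,74+r*np.sin(a)])/1000
def W(p,c): return R.from_euler('z',c[2]).apply(p)+[c[0],c[1],0]
def proj(P,f):
    p=R.from_euler('xyz',f["orientation"]).inv().apply(P-np.array(f["position"]));q=np.array(f["K"])@p
    return q[:2]/q[2]
CH=(0.4196,-0.1127,0.0)
E
python3 - <<'E'
from h import *
S=dict(K=[[447.17,0,252.8],[0,447.17,193.36],[0,0,1]],position=[-0.11137061,-0.58377353,0.53196211],orientation=[-1.98896942,-0.00574114,-0.88062052])
T=dict(K=[[437.8,0,253.14],[0,437.8,190.06],[0,0,1]],position=[0.35451267,-0.10659566,1.01638725],orientation=[-2.98947219,2.68448572e-03,-1.59952938])
m=lambda *a:np.array(a)/1000
obs=[]
for f,s,o,l in((S,2.6,(165,110),[(370,411,lambda t:rodp(92,.02)),(25,378,lambda t:m(-85,126,60)),(275,578,lambda t:m(-85,-126,0)),(28,438,lambda t:m(-85,126,0)),(413,400,lambda t:m(85,-126,60)),(172,300,lambda t:m(85,126,60)),(328,100,lambda t:lidp(175,t)),(343,27,lambda t:lidp(230,t))]),
  (T,3.5,(165,95),[(502,360,lambda t:rodp(92,.02)),(103,268,lambda t:m(85,126,60)),(100,534,lambda t:m(-85,126,60)),(296,104,lambda t:lidp(175,t)),(295,32,lambda t:lidp(230,t))])):
  for x,y,g in l: obs.append((f,(np.array([x,y])+.5)/s-.5+o,g))
fun=lambda v:np.concatenate([proj(W(g(v[3]),v),f)-u for f,u,g in obs])
r=least_squares(fun,[.45,-.1,0,1.8],loss='soft_l1')
print(r.x);print(fun(r.x).reshape(-1,2).round(1))
c=r.x
for n,p in(('piv',rodp(0,0)),('sleeve',rodp(92,.02)),('sleeve up',rodp(92,1.047)),('tab',lidp(205,c[3])),('tab1.3',lidp(205,1.3)),('tab.88',lidp(205,.88))):print(n,W(p,c).round(4))
E
```

```text
[ 0.46174832 -0.10204072 -0.01711454  1.82438308]
[[-0.1  2.8]
 [-1.9 -1.8]
 [ 0.4  2.4]
 [-1.1  0.3]
 [ 2.9  0. ]
 [-0.1 -1.8]
 [ 0.7 -1.8]
 [ 0.2 -1.3]
 [-0.2 -0.3]
 [-0.2 -0.7]
 [-0.1  0.3]
 [-0.  -1.2]
 [-0.2  1.8]]
piv [ 0.3876 -0.2248  0.074 ]
sleeve [ 0.4796 -0.2264  0.0758]
sleeve up [ 0.4336 -0.2256  0.1537]
tab [ 0.6002 -0.1044  0.2864]
tab1.3 [ 0.4939 -0.1026  0.2855]
tab.88 [ 0.4181 -0.1013  0.246 ]
```

Emit:
servo_tool:
  deltas:
    - [-1,0,0,0,0,0,6.4]
    - [-1,0,0,0,0,0,6.4]
    - [-1,0,0,0,0,0,6.4]
    - [-1,0,0,0,0,0,6.4]
    - [-1,-12,24.5,4.2,0,0,0]
    - [-1,-12,24.5,4.2,0,0,0]
    - [-1,-12,24.5,4.2,0,0,0]
    - [-1,-12,24.5,4.2,0,0,0]
    - [-1,-12,24.5,4.2,0,0,0]
    - [-1,-12,24.5,4.2,0,0,0]
    - [-1,-12,24.5,4.2,0,0,0]
    - [-1,-12,24.5,4.2,0,0,0]
    - [-1,-12,24.5,4.2,0,0,0]
    - [-1,-12,24.5,4.2,0,0,0]
    - [-1,-12,24.5,4.2,0,0,0]
    - [-1,-12,24.5,4.2,0,0,0]
    - [-1,-12,24.5,4.2,0,0,0]
    - [-1,-12,24.5,4.2,0,0,0]
    - [-1,-12,24.5,4.2,0,0,0]
    - [-1,-12,24.5,4.2,0,0,0]
  squeeze: 15

```text
t: 2.27
eef_pos: [0.4802, -0.2241, 0.1595]
ee_rot: [-3.142, 0.001, 3.124]
force: [0.3, -0.3, -0.0]
width: 0.088
gripper_force: 0.0
```

Run:
```python
from station import arm
import cv2
from h import *
f=arm.grab_frame("scene");s=arm.get_state()
c=(0.46175,-0.10204,-0.0171)
i=f["color"][:,:,::-1].copy()
for p in(W(rodp(92,.02),c),np.array(s["eef_pos"])):
    u=proj(p,f);print(u);cv2.circle(i,(int(round(u[0])),int(round(u[1]))),1,(255,255,0),-1)
cv2.imwrite('pics/s1.png',cv2.resize(i[130:330,190:390],None,fx=3,fy=3,interpolation=cv2.INTER_CUBIC))
```

```text
[306.92862689 270.58789343]
[307.85327594 228.942289  ]
```

View pics/s1.png

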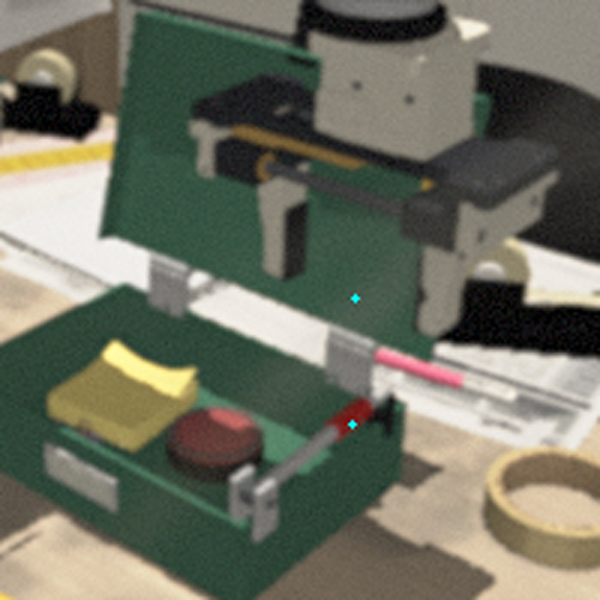

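Fingertips at (285,275) and (430,330) in the crop straddle the sleeve at (352,418). Alignment is good, so I'll descend and pinch.

Emit:
servo_tool:
  deltas:
    - [-1,0,-2,20,0,0,0]
    - [-1,0,0,20,0,0,0]
    - [-1,0,0,20,0,0,0]
    - [-1,0,0,15,0,0,0]
    - [-1,0,0,12,0,0,0]
    - [-1,0,0,12,0,0,0]
    - [0.8,0,0,0,0,0,0]
    - [0.8,0,0,0,0,0,0]
    - [0.8,0,0,0,0,0,0]
    - [0.8,0,0,0,0,0,0]
    - [0.8,0,0,0,0,0,0]
    - [0.8,0,0,0,0,0,0]

```text
t: 3.32
eef_pos: [0.48, -0.2275, 0.0611]
ee_rot: [-3.141, 0.001, 3.124]
force: [0.7, -0.7, -0.0]
width: 0.0532
gripper_force: 0.0
```

Emit:
servo_tool:
  deltas:
    - [1,0,0,0,0,0,0]
    - [1,0,0,0,0,0,0]
    - [1,0,0,0,0,0,0]
    - [1,0,0,0,0,0,0]
    - [1,0,0,0,0,0,0]
    - [1,0,0,0,0,0,0]
    - [1,0,0,0,0,0,0]
    - [1,0,0,0,0,0,0]

```text
t: 3.98
eef_pos: [0.4797, -0.2248, 0.0597]
ee_rot: [3.138, 0.0, 3.123]
force: [1.3, 17.8, -0.7]
width: 0.0124
gripper_force: 15.0
```

Emit:
servo_tool:
  deltas:
    - [1,0,1.5,0,0,0,0]
    - [1,0,0,0,0,0,0]

```text
t: 4.15
eef_pos: [0.4797, -0.2246, 0.06]
ee_rot: [3.14, -0.0, 3.124]
force: [-0.1, 8.9, -0.3]
width: 0.0123
gripper_force: 15.0
```

Emit:
servo_tool:
  deltas:
    - [1,0,1.5,0,0,0,0]
    - [1,0.8,0,-9.1,0,0,0]
    - [1,1.7,0,-9.1,0,0,0]
    - [1,2.7,0,-8.8,0,0,0]
    - [1,3.5,0,-8.5,0,0,0]
    - [1,0,0,0,0,0,0]

```text
t: 4.65
eef_pos: [0.4699, -0.2241, 0.0976]
ee_rot: [3.141, 0.0, 3.123]
force: [-1.2, 1.6, -2.3]
width: 0.0123
gripper_force: 15.0
```

Low forces and it is following the arc. I'll continue.

Emit:
servo_tool:
  deltas:
    - [1,4.3,0,-8.1,0,0,0]
    - [1,5.1,0,-7.6,0,0,0]
    - [1,5.9,0,-7.1,0,0,0]
    - [1,6.5,0,-6.5,0,0,0]
    - [1,7.1,0,-5.8,0,0,0]
    - [1,7.7,0,-5,0,0,0]
    - [1,2,0,-1.2,0,0,0]
    - [1,0,0,0,0,0,0]

```text
t: 5.32
eef_pos: [0.4319, -0.2232, 0.1383]
ee_rot: [3.141, 0.002, 3.123]
force: [-0.4, 7.1, -0.2]
width: 0.0129
gripper_force: 15.0
```

Emit:
servo_tool:
  deltas:
    - [1,2.6,0,-1.5,0,0,0]
    - [1,0,0,0,0,0,0]

```text
t: 5.48
eef_pos: [0.4307, -0.2231, 0.1391]
ee_rot: [3.141, 0.004, 3.123]
force: [4.9, 3.9, -7.8]
width: 0.0126
gripper_force: 15.0
```

Run:
```python
from station import arm
import cv2
from h import *
print(arm.get_state()["force"])
f=arm.grab_frame("scene");c=(0.46175,-0.10204,-0.0171)
i=f["color"][:,:,::-1].copy()
for p in(W(rodp(0,0),c),W(rodp(136,1.047),c),W(rodp(136,.85),c)):
    u=proj(p,f);cv2.circle(i,(int(round(u[0])),int(round(u[1]))),1,(255,255,0),-1)
cv2.imwrite('pics/s2.png',cv2.resize(i[130:330,190:390],None,fx=3,fy=3,interpolation=cv2.INTER_CUBIC))
```

```text
[ 4.90399622  3.91962807 -7.7881094 ]
```

View pics/s2.png

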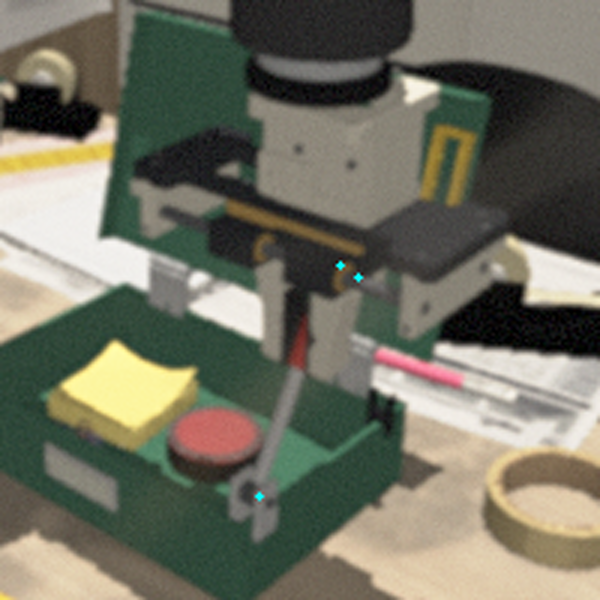

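The rod is up: it leans from pivot (259,490) and the stop pushes back with 8 N. Next I'll release it, lift clear and go above the tab.

Emit:
servo_tool:
  deltas:
    - [-0.4,0,0,0,0,0,0]
    - [-0.4,0,0,0,0,0,0]
    - [-0.4,0,0,0,0,0,0]
    - [-0.4,0,0,0,0,0,0]
    - [-0.4,0,0,0,0,0,0]
    - [-0.4,0,0,-10,0,0,0]
    - [-0.4,0,0,-20,0,0,0]
    - [-0.4,0,0,-20,0,0,0]
    - [-0.4,0,0,-25,0,0,0]
    - [-0.4,0,0,-25,0,0,0]
    - [-0.4,0,0,-25,0,0,0]
    - [-0.4,0,0,-25,0,0,0]
    - [-0.4,0,0,-25,0,0,0]
    - [-0.4,0,0,-25,0,0,0]

```text
t: 6.7
eef_pos: [0.4293, -0.2236, 0.3409]
ee_rot: [-3.141, 0.001, 3.124]
force: [-0.1, 0.3, -0.0]
width: 0.0613
gripper_force: 0.0
```

Emit:
servo_tool:
  deltas:
    - [-0.4,-15.4,11.2,0,0,0,0]
    - [-0.4,-15.4,11.2,0,0,0,0]
    - [-0.4,-15.4,11.2,0,0,0,0]
    - [-0.4,-15.4,11.2,0,0,0,0]
    - [-0.4,-15.4,11.2,0,0,0,0]
    - [-0.4,-15.4,11.2,0,0,0,0]
    - [-0.4,-15.4,11.2,0,0,0,0]
    - [-0.4,-15.4,11.2,0,0,0,0]
    - [-0.4,-15.4,11.2,0,0,0,0]
    - [-0.4,-15.4,11.2,0,0,0,0]
    - [-0.4,-15.4,11.2,0,0,0,0]
    - [-0.4,0,0,0,0,0,0]

```text
t: 7.7
eef_pos: [0.6042, -0.1009, 0.3368]
ee_rot: [-3.141, -0.002, 3.125]
force: [-0.5, -0.2, -0.7]
width: 0.0616
gripper_force: 0.0
```

Run:
```python
from station import arm
import cv2
from h import *
f=arm.grab_frame("scene");c=(0.46175,-0.10204,-0.0171)
i=f["color"][:,:,::-1].copy()
for p in(W(rodp(0,0),c),W(rodp(136,1.047),c),W(lidp(205,1.824),c),np.array(arm.get_state()["eef_pos"])):
    u=proj(p,f);cv2.circle(i,(int(round(u[0])),int(round(u[1]))),1,(255,255,0),-1)
cv2.imwrite('pics/s3.png',cv2.resize(i[60:310,180:380],None,fx=2.4,fy=2.4,interpolation=cv2.INTER_CUBIC))
```

```text
(no output)
```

View pics/s3.png

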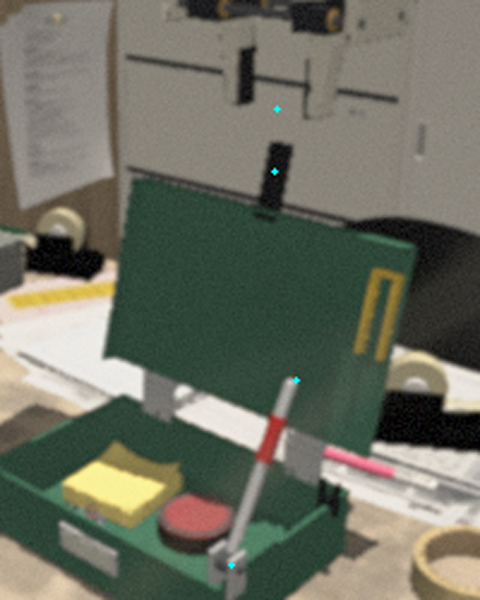

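The rod stands with its tip at (292,380), as predicted, and the tab at (278,172) sits below and between the fingertips. I'll descend and pinch it.

Emit:
servo_tool:
  deltas:
    - [-0.4,0,0,15,0,0,0]
    - [-0.4,0,0,15,0,0,0]
    - [-0.4,0,0,15,0,0,0]
    - [-0.4,0,0,12,0,0,0]
    - [-0.4,0,0,10,0,0,0]
    - [1,0,0,0,0,0,0]
    - [1,0,0,0,0,0,0]
    - [1,0,0,0,0,0,0]
    - [1,0,0,0,0,0,0]
    - [1,0,0,0,0,0,0]
    - [1,0,0,0,0,0,0]
    - [1,0,0,0,0,0,0]
    - [1,0,0,0,0,0,0]
    - [1,0,0,0,0,0,0]
  squeeze: 20

```text
t: 8.92
eef_pos: [0.6016, -0.1034, 0.2721]
ee_rot: [3.142, 0.001, 3.124]
force: [0.2, 0.1, 1.8]
width: 0.022
gripper_force: 20.0
```

Emit:
servo_tool:
  deltas:
    - [1,6.2,0,-1.4,0,0,0]
    - [1,6.2,0,-1.4,0,0,0]
    - [1,12.4,0,-2.1,0,0,0]
    - [1,12.5,0,-1.3,0,0,0]
    - [1,12.6,0,-0.6,0,0,0]
    - [1,12.6,0,0.2,0,0,0]
    - [1,12.6,0,0.9,0,0,0]
    - [1,12.5,0,1.7,0,0,0]
    - [1,12.4,0,2.4,0,0,0]
    - [1,12.2,0,3.2,0,0,0]
    - [1,12,0,3.9,0,0,0]
    - [1,0,0,0,0,0,0]

```text
t: 9.92
eef_pos: [0.4737, -0.1002, 0.2658]
ee_rot: [3.139, -0.001, 3.124]
force: [-0.7, 6.9, 1.1]
width: 0.0219
gripper_force: 20.0
```

Emit:
servo_tool:
  deltas:
    - [1,9,0.5,4,0,0,0]
    - [1,11.4,0.5,5.3,0,0,0]
    - [1,11.1,0.5,6,0,0,0]
    - [1,10.7,0,6.6,0,0,0]
    - [1,5.2,0,3.5,0,0,0]
    - [1,0,0,0,0,0,0]

```text
t: 10.42
eef_pos: [0.4261, -0.0989, 0.2403]
ee_rot: [3.141, -0.002, 3.123]
force: [-4.7, 3.0, 5.1]
width: 0.0219
gripper_force: 20.0
```

Emit:
servo_tool:
  deltas:
    - [1,3.4,0,2.5,0,0,0]
    - [1,3.4,0,2.6,0,0,0]
    - [1,0,0,0,0,0,0]

```text
t: 10.67
eef_pos: [0.4198, -0.0987, 0.2355]
ee_rot: [3.141, -0.002, 3.123]
force: [-6.0, 4.6, 8.7]
width: 0.0219
gripper_force: 20.0
```

Run:
```python
from station import arm
import cv2
f=arm.grab_frame("scene")
cv2.imwrite('pics/s4.png',cv2.resize(f["color"][110:330,180:380,::-1],None,fx=2.7,fy=2.7,interpolation=cv2.INTER_CUBIC))
```

```text
(no output)
```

View pics/s4.png

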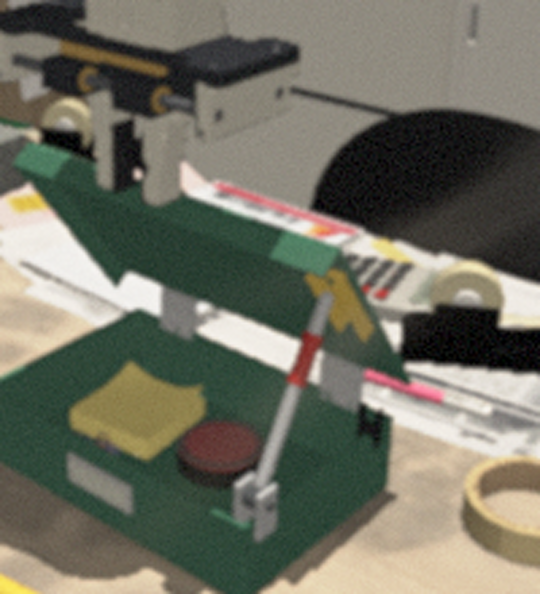

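The rod tip at (322,300) is between the yellow rails, so I'll ease the lid down onto it.

Emit:
servo_tool:
  deltas:
    - [1,3,0,0.5,0,0,0]
    - [1,2.4,0,1.6,0,0,0]
    - [1,0,0,0,0,0,0]

```text
t: 10.97
eef_pos: [0.416, -0.0985, 0.2329]
ee_rot: [3.141, -0.001, 3.123]
force: [0.4, 0.5, -2.3]
width: 0.022
gripper_force: 20.0
```

Emit:
servo_tool:
  deltas:
    - [1,1.6,0,1.3,0,0,0]
    - [1,1.6,0,1.3,0,0,0]
    - [1,0,0,0,0,0,0]

```text
t: 11.22
eef_pos: [0.4135, -0.0985, 0.2308]
ee_rot: [3.142, -0.001, 3.124]
force: [-3.4, 3.0, 2.1]
width: 0.0221
gripper_force: 20.0
```

Emit:
servo_tool:
  deltas:
    - [1,1.6,0,1.3,0,0,0]
    - [1,1.6,0,1.3,0,0,0]
    - [1,0,0,0,0,0,0]

```text
t: 11.47
eef_pos: [0.4104, -0.0984, 0.2283]
ee_rot: [3.141, -0.001, 3.123]
force: [-3.7, 3.9, 3.8]
width: 0.022
gripper_force: 20.0
```

Run:
```python
from station import arm
import cv2
f=arm.grab_frame("scene");g=arm.grab_frame("top")
a=cv2.resize(f["color"][190:310,260:350,::-1],None,fx=4.5,fy=4.5,interpolation=cv2.INTER_CUBIC)
b=cv2.resize(g["color"][130:265,250:335,::-1],None,fx=4,fy=4,interpolation=cv2.INTER_CUBIC)
cv2.imwrite('pics/s5.png',cv2.hconcat([a,b]))
```

```text
(no output)
```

View pics/s5.png

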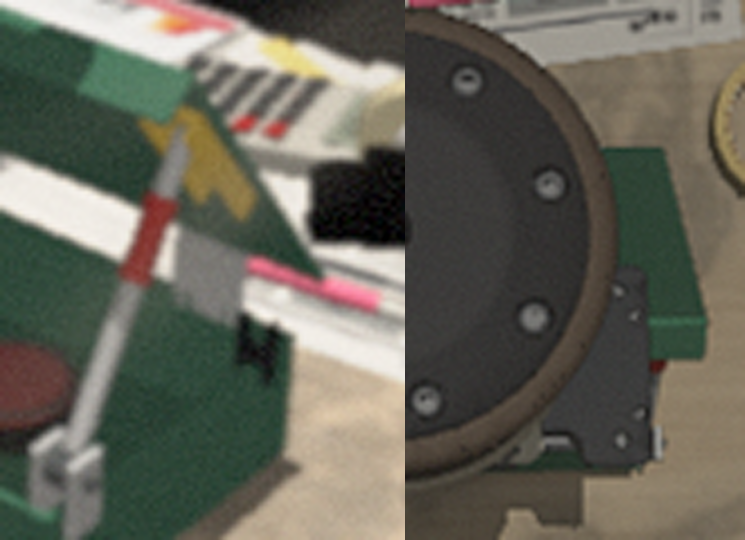

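The tip at (180,130) sits between the rails near the closed front end. I'll keep easing down until resistance shows.

Emit:
servo_tool:
  deltas:
    - [1,1.8,0,0.8,0,0,0]
    - [1,1.6,0,1.3,0,0,0]
    - [1,0,0,0,0,0,0]

```text
t: 11.82
eef_pos: [0.4084, -0.0984, 0.2267]
ee_rot: [-3.142, 0.002, 3.124]
force: [1.6, 2.5, 3.5]
width: 0.0218
gripper_force: 20.0
```

Emit:
servo_tool:
  deltas:
    - [1,1.5,0,1.3,0,0,0]
    - [1,0,0,0,0,0,0]

```text
t: 11.98
eef_pos: [0.4081, -0.0984, 0.2263]
ee_rot: [-3.141, 0.004, 3.124]
force: [2.7, 1.9, 7.1]
width: 0.0216
gripper_force: 20.0
```

Firm resistance: the lid rests on the rod. Now I'll open the gripper and withdraw upward.

Emit:
servo_tool:
  deltas:
    - [1,-1,0,-1,0,0,0]
    - [-0.3,0,0,0,0,0,0]
    - [-0.3,0,0,0,0,0,0]
    - [-0.3,0,0,0,0,0,0]
    - [-0.3,0,0,0,0,0,0]
    - [-0.3,0,0,0,0,0,0]
    - [-0.3,0,0,0,0,0,0]
    - [-0.3,0,0,-8,0,0,0]
    - [-0.3,0,0,-15,0,0,0]
    - [-0.3,0,0,-20,0,0,0]
    - [-0.3,0,0,-20,0,0,0]
    - [-0.3,0,0,-20,0,0,0]
    - [-0.3,0,0,-20,0,0,0]
    - [-0.3,0,0,0,0,0,0]

```text
t: 13.15
eef_pos: [0.409, -0.0987, 0.3335]
ee_rot: [-3.141, 0.006, 3.124]
force: [0.7, 0.4, 1.1]
width: 0.057
gripper_force: 0.0
```

Run:
```python
from station import arm
import cv2
f=arm.grab_frame("scene")
cv2.imwrite('pics/s6.png',cv2.resize(f["color"][110:330,180:380,::-1],None,fx=2.7,fy=2.7,interpolation=cv2.INTER_CUBIC))
```

```text
(no output)
```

View pics/s6.png

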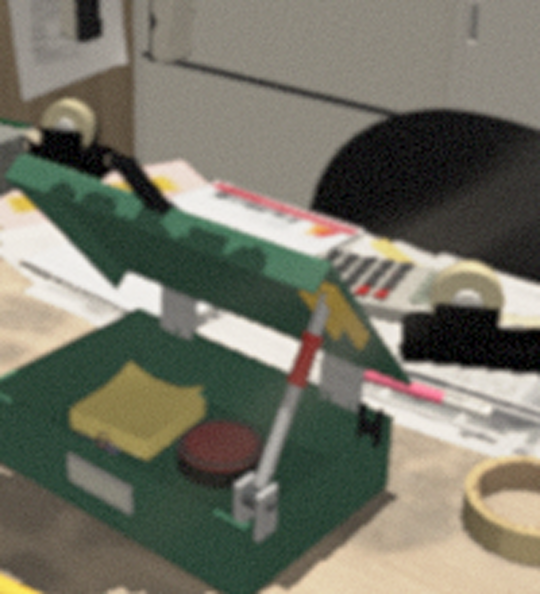

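The lid rests on the rod's tip at (318,300), in the yellow slot. The gripper is clear above, so I'm handing in.

```bash
python3 -c "
from station import arm
print(arm.job_done())"
```

```text
the job is handed in; nothing more can be done
None
```

I propped the chest lid open on the raised rod, its tip in the yellow slot, and the gripper was clear of everything when I handed the job in at about 13 s; no verdict was returned.

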